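Gauge the press bushes and sort out the misfit

TASK

Try both loose aluminium bushes in the slot gauge: keep each upright and slide it along the base plate from the bare infeed end into the jaws. A bush that fits is slid right through, never lifted over, and left standing in the green lane, wholly clear of the jaws, behind the one already standing there; one that jams against the jaws goes into the red tray. Leave everything else on the table where it is.

Things in the scene. Friction and masses are not known exactly. Their poses are not given: they have to be found in the camera images.
- gauge: slot gauge fixed to the table, place and direction vary. Dark steel base plate 250 x 75 mm (x from -100 to 150 mm), top face 6 mm above the table. Bushes slide on the plate along the gauge's own +x, on the line y = 0. Origin at table height under the centre of the throat. Jaws and funnel are 28 mm high above the table, lane walls 22 mm; all open above
- gauge_infeed (a point): point on the plate's top face, on the slide line 75 mm before the throat's centre, in the bare infeed end (x from -100 to -42 mm in the gauge's frame)
- gauge_throat (a point): point on the plate's top face at the centre of the throat: 34.5 mm wide between two bare steel jaws, x = -15 to 15 mm in the gauge's frame. Two plates lead in to it as a funnel from a mouth about 69 mm wide at x = -40 mm. A 38 mm bush jams with its axis at about x = -23 mm
- gauge_lane (a point): point on the plate's top face in the green outfeed lane, 80 mm past the throat's centre. The lane is 46 mm wide between its walls, x = 15 to 144 mm in the gauge's frame, closed by an end wall
- reject_tray: open red tray 150 x 150 x 35 mm high, walls 5 mm, floor 5 mm thick, fixed to the table; place varies. Origin at the centre of its underside
- bush_a: standing bush: plain aluminium-coloured cylinder, 75 mm tall, dark ring line near the top and a dark bore mark on its top; outer diameter either 32 mm (fits the gauge) or 38 mm (does not), to be found by trying it, not by its name; about 0.13 to 0.25 kg. Origin at the centre of its underside, z up along its axis
- bush_b: standing bush: plain aluminium-coloured cylinder, 75 mm tall, dark ring line near the top and a dark bore mark on its top; outer diameter either 32 mm (fits the gauge) or 38 mm (does not), to be found by trying it, not by its name; about 0.13 to 0.25 kg. Origin at the centre of its underside, z up along its axis
- bush_done: an identical-looking 32 mm bush, 75 mm tall, already gauged: at the start it stands in the green lane near its far end (axis 125 mm past the throat's centre). Origin at the centre of its underside. It stays standing in the lane
- module: black potted electronics module with a green top, 60 x 45 x 30 mm, origin under its centre. Bystander, leave alone
- bottle: white bottle with blue cap, 48 mm diameter, 110 mm tall, origin under its centre. Bystander, leave alone
- screwdriver: screwdriver with yellow handle, lying beyond the red tray. Bystander, leave alone
- tape_roll: yellow ring-shaped roll lying flat, 90 mm across, 20 mm high, origin under its centre. Bystander, leave alone
- knurled_knob: loose black machine knob, 44 mm across, 35 mm high, origin under its centre. Bystander, leave alone
- wrench: steel wrench lying to the right of the bushes. Bystander, leave alone
Things that resemble listed ones, but are neither listed nor needed, are in the scene too. Leave any yellow look-alike of the bush_a alone. Of the things shaped like the reject_tray, the red one is meant.

How it is judged:
By the outcome, as a careful person would: the job done as asked, in the order asked, and still so for the second after the job is handed in, with the robot touching nothing.
It also fails if it takes over 72 s, if anything falls off the work surface, if the arm or the gripper's body presses on something with over 40 N, if the wrist force passes 120 N, or if a joint passes its speed limit or range.

ROBOT

A 6-joint arm with a two-finger parallel gripper is mounted at the origin on the work surface. World frame = base frame: x ahead of the robot, y to its left, z up, the work surface at z = 0. Lengths are in m, angles in rad, forces in N, time in s.
With the tool pointing down it reaches from about 0.325 to 0.9 m from the base axis. Payload 3.5 kg.
Tool frame: the origin (TCP) lies at the very end of the fingers, on their centre line; the grasp point (between the pads) lies 19 mm behind it (bot.grasp_offset is the distance from the TCP to the grasp point, in m); z points along the fingers, y is the direction in which the jaws open and shut (so a half turn about z gives the same grasp; the last joint's range is limited). The gripper opens to 85 mm and grips with 20 to 120 N. Pads are 22 mm wide; open, the fingers measure 114 mm over their backs; the gripper's body (76 mm by 85 mm) begins 54 mm behind the grasp point. The pads swing forward as they close: fully open they stand 13 mm farther back than shut.
Start: joints at [1.101, 0.276, -0.026, 1.268, 0, 1.467], TCP at [0.224, 0.583, 0.208] pointing down, gripper open.
Joint ranges: [-3.12, 3.12], [-0.85, 1.88], [-1.08, 1.24], [-1.95, 2.15], [-1.57, 1.53], [-3.14, 3.14]. Speed limits (rad/s): [2.57, 2.57, 3.14, 3.14, 3.14, 3.14].

INTERFACE

Orientations are given as a unit quaternion [x, y, z, w].
In Python, from station import sensors, optics, bot gives the robot as it stands.
- The arm moves only by the tool send_rows, never from a script. Its arguments are lists of equal length, an entry for each row: "hand": the closure, from -1 (fully open) to 1 (shut), so that 0 is half open; "translation": the shift along the tool's x, y, z in m, a list of three; "yaw": the turn about the tool's z in degrees. In form: {"hand": [hand, ...], "translation": [[tx, ty, tz], ...], "yaw": [yaw, ...]}. A call has 1 to 12 rows; each row shifts and turns the commanded pose from where the row before left it, along the tool's axes as they then stand; what a row does not reach is not made up. A row lasts 1/10 s, in which the tool goes at most 50 mm and 8.59 degrees, less where a joint would pass 70% of its speed; a pose out of reach is approached as far as the arm can. A call with a gripper value outside its range is refused whole. The fingers move at their own pace and stop on an object; "newtons" is the grip in N (left out, the last holds). Time passes only in rows, so rows that do not move let the fingers close. It gives the time, the measured TCP pose, the force and the opening at its end, in the units of the state.
- sensors.read_state(): the state, without advancing time (a new reading comes with each control period).
- optics.grab_frame(name): name is "scene" or "top" or "wrist"; returns the picture (384x512x3 uint8, red, green, blue); there is no depth.
- optics.camera_params(name): a dict with "fx", "fy", "cx", "cy" (pixels), "rvec" (rotation vector, rad) and "tvec" (3), from world to camera coordinates, as OpenCV has them; the wrist camera has in their place "tool_from_camera" (4x4, takes a point from camera to tool coordinates, whose origin is the TCP and whose axes are the flange's). Camera axes: x right, y down, z forward; pixel columns grow to the right and rows downward; lengths in m; the calibration is good to about 2 mm. A picture is of the moment at which its call begins: read the wrist's pose just before it. camera_params takes no time and is no camera call.
- bot.finish_job(): hands the job in, once; it reports no verdict.
The state is a dict: "t": time; "joint_pos": joint angles; "qd": joint speeds; "tau": joint torques, N m; "tcp_pos": TCP position; "ee_rot": TCP orientation; "contact_force": force on the tool from outside, world axes, zero at the start; "torque": the same for the moment, N m; "width": finger opening in m.
Only numpy, scipy, OpenCV 4.12 (cv2) and the standard library are available. Lean on these libraries where they do the work, as an engineer would, in place of code of your own. Each camera call takes 0.05 s, during which the arm holds its last target.

## Working session

There is one attempt and no reset: what is moved stays moved. The work goes in short steps, Python scripts to look and compute and a tool call to move; the robot and the scene stay as the last step left them, time stands still between calls to the robot, and variables do not carry over. Pictures are saved under pics/ and viewed, and the job is handed in when it is done.

Besides the shell and the picture viewer there is one more tool, called after "Request:" by a JSON object that holds its "fn" and its "kwargs", one argument or row to a line. send_rows: Moves the arm, as the interface text tells. Its arguments: {"type":"object","properties":{"hand":{"type":"array"},"translation":{"type":"array"},"yaw":{"type":"array"},"newtons":{"type":"number"}},"required":["hand","translation","yaw"]}

```bash
ls; mkdir -p pics
python3 - <<'E'
from station import sensors, optics, bot
import cv2
s=sensors.read_state(); print(s); print(bot.grasp_offset)
for n in ["scene","top"]:
    im=optics.grab_frame(n); cv2.imwrite(f"pics/{n}0.png",im[:,:,::-1])
for n in ["scene","top","wrist"]: print(n,optics.camera_params(n))
E
```

```text
pics
{'t': 0.0, 'joint_pos': array([ 1.10059039e+00,  2.77117066e-01, -2.79036170e-02,  1.26797292e+00,
       -1.17564476e-05,  1.46740535e+00]), 'qd': array([-0.00062528, -0.00113443,  0.00120582,  0.00084465, -0.0007868 ,
        0.00042525]), 'tau': array([-1.25027251e-03, -4.45513272e+01,  2.95200437e+01,  1.64868054e-02,
       -1.15459843e-04, -2.81260796e-06]), 'tcp_pos': array([0.22378254, 0.58267579, 0.20705892]), 'ee_rot': array([ 1.82380835e-01,  9.83227351e-01, -1.05542816e-03, -3.05148316e-04]), 'contact_force': array([-0.50950156, -0.00767275,  0.09966674]), 'torque': array([-0.01826315, -0.08381542, -0.00663514]), 'width': 0.08534340289633528}
0.0187
scene {'fx': 369.56401022573976, 'fy': 369.56401022573976, 'cx': 257.70082949465206, 'cy': 201.47094085399235, 'rvec': array([ 1.48893859,  1.90081572, -0.93363902]), 'tvec': array([ 0.11625854, -0.2418706 ,  1.37360416])}
top {'fx': 444.43771978550194, 'fy': 444.43771978550194, 'cx': 252.352655854253, 'cy': 193.3458800310864, 'rvec': array([ 2.15028698, -2.07240514,  0.21088041]), 'tvec': array([-0.04034971,  0.49892657,  1.34764657])}
wrist {'fx': 320.92247858643134, 'fy': 320.92247858643134, 'cx': 257.39911450972465, 'cy': 192.69090178200432, 'tool_from_camera': array([[ 3.74232210e-05, -9.44367122e-01, -3.28893202e-01,
         8.62020690e-02],
       [ 9.99999999e-01,  2.51797690e-05,  4.14854272e-05,
        -1.20066422e-03],
       [-3.08960186e-05, -3.28893203e-01,  9.44367121e-01,
        -1.65645526e-01],
       [ 0.00000000e+00,  0.00000000e+00,  0.00000000e+00,
         1.00000000e+00]])}
```

View pics/scene0.png

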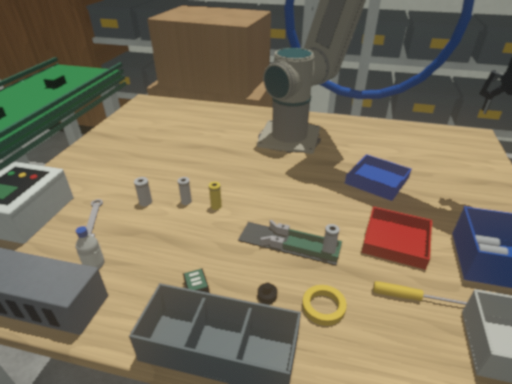

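View pics/top0.png

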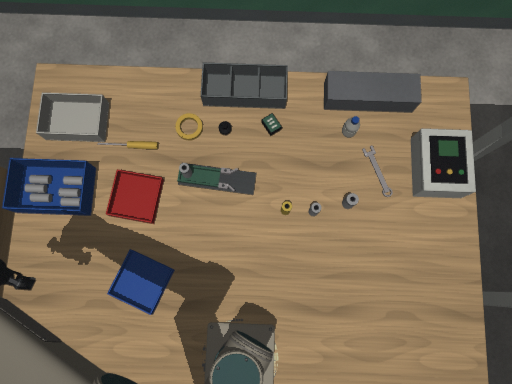

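The scene view shows two grey bushes at about (143,190) and (184,190), the yellow look-alike at (215,195), the gauge centred near (295,243) and the red tray at (398,237). In the top view the bushes are at (315,208) and (351,200), the gauge runs from (255,182) at the infeed to (180,177), and the red tray is at (135,197). Next I'll zoom in to measure.

Run:
```python
import cv2
im=cv2.imread("pics/top0.png")
a=cv2.resize(im[150:225,165:265],None,fx=8,fy=8,interpolation=cv2.INTER_CUBIC)
cv2.imwrite("pics/g0.png",a)
b=cv2.resize(im[150:225,270:370],None,fx=8,fy=8,interpolation=cv2.INTER_CUBIC)
cv2.imwrite("pics/b0.png",b)
c=cv2.resize(im[160:235,90:190],None,fx=6,fy=6,interpolation=cv2.INTER_CUBIC)
cv2.imwrite("pics/t0.png",c)
```

```text
(no output)
```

View pics/g0.png

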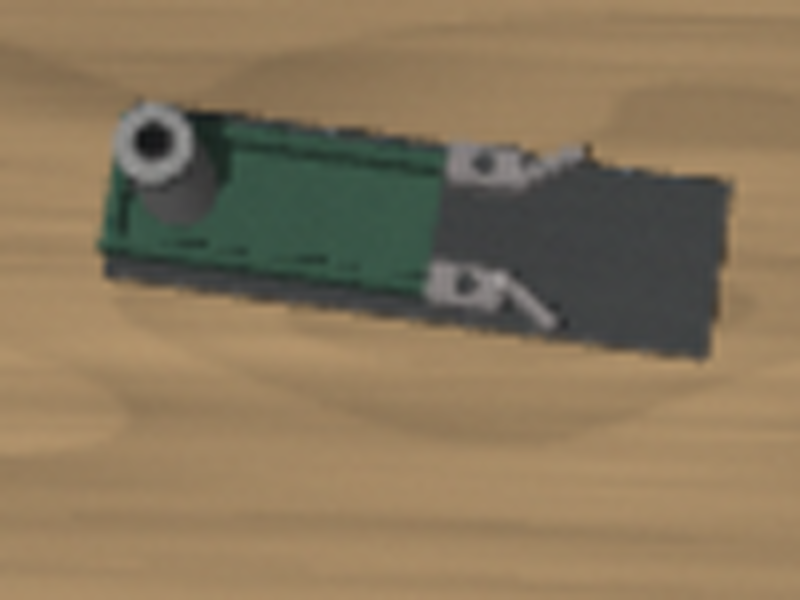

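View pics/b0.png

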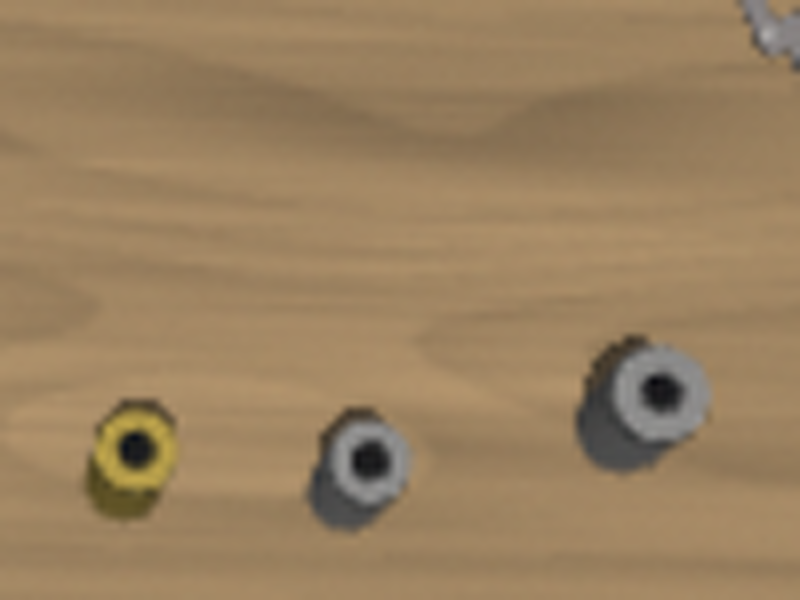

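View pics/t0.png

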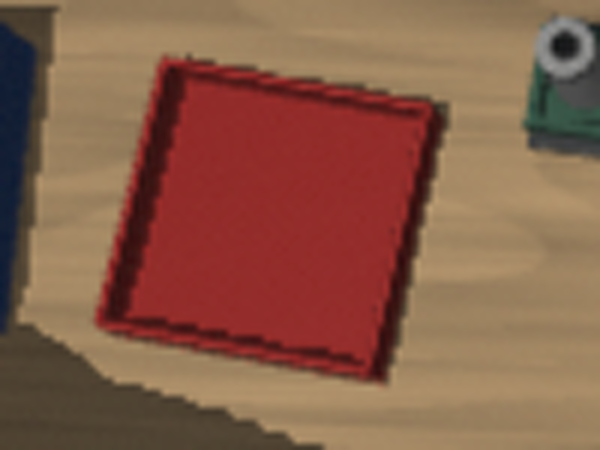

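```bash
cat > h.py <<'E'
import numpy as np, cv2
from scipy.spatial.transform import Rotation as R
from scipy.optimize import least_squares
from station import sensors, optics, bot
def cam(n):
    p=optics.camera_params(n); K=np.array([[p['fx'],0,p['cx']],[0,p['fy'],p['cy']],[0,0,1.]]); return p,K
def RT(n,st=None):
    p,K=cam(n)
    if n=='wrist':
        s=st or sensors.read_state()
        T=np.eye(4);T[:3,:3]=R.from_quat(s['ee_rot']).as_matrix();T[:3,3]=s['tcp_pos']
        M=np.linalg.inv(T@p['tool_from_camera']); return K,M[:3,:3],M[:3,3]
    return K,R.from_rotvec(p['rvec']).as_matrix(),p['tvec']
def unproj(n,uv,z,st=None):
    K,r,t=RT(n,st); uv=np.atleast_2d(np.float64(uv))
    d=(np.linalg.inv(K)@np.c_[uv,np.ones(len(uv))].T).T@r; c=-r.T@t
    return c+d*((np.asarray(z)-c[2])/d[:,2])[:,None]
def proj(n,X,st=None):
    K,r,t=RT(n,st); q=(K@(r@np.atleast_2d(X).T+t[:,None])).T; return q[:,:2]/q[:,2:]
def gauge2w(g,P):
    P=np.atleast_2d(np.float64(P)); c,s=np.cos(g[2]),np.sin(g[2])
    return np.c_[g[0]+c*P[:,0]-s*P[:,1],g[1]+s*P[:,0]+c*P[:,1],P[:,2]]
def plan(target,yawdeg=None):
    """target TCP world xyz; yawdeg = wanted world angle of tool y axis (mod 180). prints delta in tool axes (translate first, at present yaw)"""
    s=sensors.read_state(); M=R.from_quat(s['ee_rot']).as_matrix()
    d=M.T@(np.array(target)-s['tcp_pos'])
    ya=np.degrees(np.arctan2(M[1,1],M[0,1])); out=None
    if yawdeg is not None:
        out=(-(yawdeg-ya)+90)%180-90   # tool z down: +yaw turns clockwise in world
    print("tcp",np.round(s['tcp_pos'],4),"toolx",M[:2,0].round(3),"tooly",M[:2,1].round(3),"yang",ya.round(2),"w",round(s['width'],4),"t",s['t'],"F",np.round(s['contact_force'],2))
    print("delta tool mm",np.round(d*1000,1),"yaw",out)
E
python3 - <<'E'
from h import *
def up(p,o,f): return (np.array(p)+.5)/f-.5+np.array(o)
g=[(733,180),(708,358),(103,278)]
G=[(-.1,-.0375,.006),(-.1,.0375,.006),(.15,.0375,.006)]
j=[(445,183),(525,187),(430,262),(505,268)]
J=[(.015,-.01725,.028),(-.015,-.01725,.028),(.015,.01725,.028),(-.015,.01725,.028)]
uv=np.array([up(p,(165,150),8) for p in g+j]); P=np.array(G+J)
res=lambda x:(proj('top',gauge2w(x,P))-uv).ravel()
o=least_squares(res,[.55,.1,1.6]); print("gauge",o.x,np.degrees(o.x[2])); print(o.fun.reshape(-1,2).round(2))
o=least_squares(lambda x:(proj('top',gauge2w(x,P[:3]))-uv[:3]).ravel(),[.55,.1,1.6]); print("gauge plate only",o.x)
for n,c,w in [('small',(371,460),78),('big',(661,394),97),('yel',(136,449),82)]:
    u=up(c,(270,150),8); X=unproj('top',u,.075)[0]
    Y=unproj('top',[u-[w/16,0],u+[w/16,0]],.075); print(n,X.round(4),"dia",np.linalg.norm(Y[0]-Y[1]).round(4))
u=up((154,142),(165,150),8); print('done',unproj('top',u,.081))
t=[up(p,(90,160),6) for p in [(165,57),(445,103),(383,382),(98,326)]]
T=unproj('top',t,.035); print('tray',T.round(3),T.mean(0))
plan([.5,.1,.2],0)
E
```

```text
gauge [0.5531967  0.07138636 1.47376403] 84.44045909897345
[[ 0.09  0.1 ]
 [ 0.17  0.03]
 [-0.09  0.03]
 [ 0.05 -0.55]
 [-0.76  0.15]
 [ 0.34 -0.12]
 [ 0.19  0.34]]
gauge plate only [0.5533766  0.07159379 1.47403652]
small [ 0.4593 -0.2189  0.075 ] dia 0.0299
big [ 0.4892 -0.3304  0.075 ] dia 0.0374
yel [ 0.4603 -0.1287  0.075 ] dia 0.0315
done [[0.56884268 0.19435922 0.081     ]]
tray [[0.567 0.417 0.035]
 [0.547 0.264 0.035]
 [0.396 0.285 0.035]
 [0.42  0.437 0.035]] [0.48269469 0.35096593 0.035     ]
tcp [0.2238 0.5828 0.2071] toolx [-0.933  0.359] tooly [0.359 0.933] yang 68.99 w 0.0853 t 0.1 F [-0.6  -0.89  0.52]
delta tool mm [-430.9 -351.6    7.8] yaw 68.98515007651417
```

Request:
{"fn": "send_rows", "kwargs": {
  "hand": [-1,-1,-1,-1,-1,-1,-1,-1,-1,-1],
  "translation": [
    [0,0,0],
    [0,0,0],
    [0,0,0],
    [0,0,0],
    [0,0,0],
    [0,0,0],
    [0,0,0],
    [0,0,0],
    [0,0,0],
    [0,0,0]
  ],
  "yaw": [8.3,8.3,8.3,8.3,8.3,8.3,8.3,8.3,8.2,0],
  "newtons": 40
}}

```text
t: 1.1
tcp_pos: [0.224, 0.583, 0.2076]
ee_rot: [0.741, 0.672, -0.001, 0.0]
contact_force: [-0.6, 0.2, -0.1]
width: 0.085
```

```bash
python3 -c "
from h import *
plan([.5532,.0714,.2],-5.56)"
```

```text
tcp [0.224  0.583  0.2076] toolx [0.098 0.995] tooly [ 0.995 -0.098] yang -5.6 w 0.085 t 1.1 F [-0.57  0.23 -0.06]
delta tool mm [-477.   377.6    8. ] yaw -0.04246529009246558
```

Request:
{"fn": "send_rows", "kwargs": {
  "hand": [-1,-1,-1,-1,-1,-1,-1,-1,-1,-1,-1,-1],
  "translation": [
    [-20,16,0],
    [-39,31,0],
    [-39,31,0],
    [-39,31,0],
    [-39,31,0],
    [-39,31,0],
    [-39,31,0],
    [-39,31,0],
    [-39,31,0],
    [-39,31,0],
    [-39,31,0],
    [-20,16,0]
  ],
  "yaw": [0,0,0,0,0,0,0,0,0,0,0,0]
}}

```text
t: 2.3
tcp_pos: [0.5506, 0.0777, 0.2081]
ee_rot: [0.74, 0.673, 0.0, -0.0]
contact_force: [0.9, 0.7, 0.5]
width: 0.0853
```

That call went out in millimetres by mistake. The per-row cap of 50 mm limited it, so it ended about where I planned. I'll use metres from here.

```bash
python3 -c "
from h import *
import pickle
s=sensors.read_state(); im=optics.grab_frame('wrist'); cv2.imwrite('pics/w1.png',im[:,:,::-1]); pickle.dump(s,open('w1.pkl','wb'))
print(s['tcp_pos'],s['qd'].round(3))"
```

```text
[0.55059981 0.07765673 0.20810579] [-0.797  0.349  0.407  0.05   0.004 -0.791]
```

View pics/w1.png

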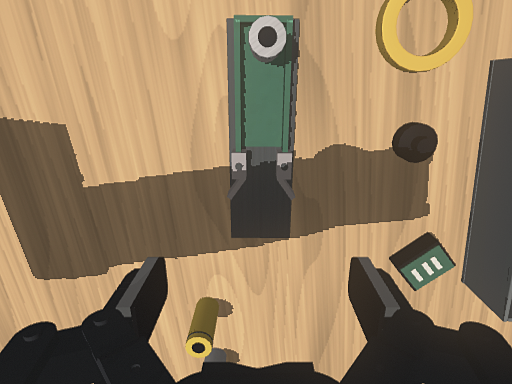

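```bash
python3 -c "
from h import *
import pickle
s=sensors.read_state(); im=optics.grab_frame('wrist'); cv2.imwrite('pics/w2.png',im[:,:,::-1]); pickle.dump(s,open('w1.pkl','wb'))
print(s['tcp_pos'],s['qd'].round(3),s['t'])
g=[.5532,.0714,1.4738]
print(proj('wrist',s['tcp_pos'],s),proj('wrist',gauge2w(g,[[-.1,.0375,.006],[-.1,-.0375,.006],[.125,0,.081],[-.015,.01725,.028]]),s))
a=cv2.resize(im[0:300,170:370],None,fx=2,fy=2,interpolation=cv2.INTER_CUBIC);cv2.imwrite('pics/w2z.png',a[:,:,::-1])
"
```

```text
[0.55566585 0.07145751 0.20812944] [ 0.075 -0.027 -0.029  0.017  0.054  0.149] 2.35
[[260.05750606 236.19997807]] [[226.59754391 233.85100055]
 [285.57660883 233.50269208]
 [254.83640901  27.56738754]
 [240.31704234 174.28682339]]
```

View pics/w2z.png

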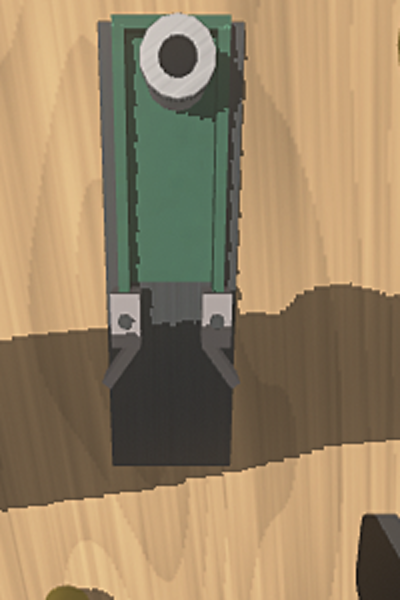

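```bash
python3 -c "
from h import *
plan([.4593,-.2189,.12],-5.56)"
```

```text
tcp [0.5533 0.0748 0.208 ] toolx [0.101 0.995] tooly [ 0.995 -0.101] yang -5.82 w 0.0849 t 2.4 F [-1.57  0.36  0.06]
delta tool mm [-301.5  -63.9   88.3] yaw -0.256973409877844
```

Request:
{"fn": "send_rows", "kwargs": {
  "hand": [-1,-1,-1,-1,-1,-1,-1,-1,-1,-1],
  "translation": [
    [-0.025,-0.0053,0],
    [-0.045,-0.0095,0],
    [-0.045,-0.0095,0],
    [-0.045,-0.0095,0],
    [-0.045,-0.0095,0.01],
    [-0.045,-0.0095,0.018],
    [-0.0315,-0.0067,0.03],
    [-0.02,-0.0044,0.03],
    [0,0,0],
    [0,0,0]
  ],
  "yaw": [0,0,0,0,0,0,0,0,0,0]
}}

```text
t: 3.4
tcp_pos: [0.4562, -0.2133, 0.1198]
ee_rot: [0.741, 0.672, 0.0, -0.001]
contact_force: [-1.0, 0.2, -0.4]
width: 0.0855
```

```bash
python3 -c "
from h import *
plan([.4593,-.2189,.034],-5.56)
s=sensors.read_state(); im=optics.grab_frame('wrist'); cv2.imwrite('pics/w3.png',im[:,:,::-1])
print(proj('wrist',[[.4593,-.2189,.075],[.4593,-.2189,0]],s))
"
```

```text
tcp [ 0.4562 -0.2133  0.1198] toolx [0.097 0.995] tooly [ 0.995 -0.097] yang -5.55 w 0.0855 t 3.4 F [-0.97  0.16 -0.36]
delta tool mm [-5.4  3.8 85.8] yaw 0.005217209865662653
[[264.72899364 214.19119683]
 [263.1305068  182.74700641]]
```

View pics/w3.png

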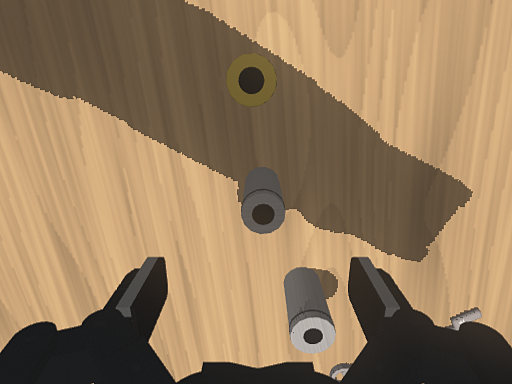

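The bush's top is at (263,214), against a predicted (265,214), so the grasp position holds. Descending and gripping now.

Request:
{"fn": "send_rows", "kwargs": {
  "hand": [-1,-1,-1,-1,1,1,1,1,1,1,1,1],
  "translation": [
    [-0.0054,0.003,0.015],
    [0,0,0.035],
    [0,0,0.025],
    [0,0,0.011],
    [0,0,0],
    [0,0,0],
    [0,0,0],
    [0,0,0],
    [0,0,0],
    [0,0,0],
    [0,0,0],
    [0,0,0]
  ],
  "yaw": [0,0,0,0,0,0,0,0,0,0,0,0],
  "newtons": 40
}}

```text
t: 4.65
tcp_pos: [0.4606, -0.2208, 0.036]
ee_rot: [0.741, 0.672, 0.0, 0.001]
contact_force: [-0.7, 0.2, 7.5]
width: 0.0305
```

```bash
python3 -c "
from h import *
g=[.5533,.0715,np.radians(84.45)]
T=gauge2w(g,[[-.08,0,.06]])[0];print(T)
plan(T,-5.56)
"
```

```text
[ 0.54556285 -0.00812497  0.06      ]
tcp [ 0.4606 -0.2208  0.036 ] toolx [0.098 0.995] tooly [ 0.995 -0.098] yang -5.63 w 0.0305 t 4.65 F [-0.74  0.21  7.54]
delta tool mm [219.9  63.8 -24.1] yaw -0.06586649751402263
```

Request:
{"fn": "send_rows", "kwargs": {
  "hand": [1,1,1,1,1,1,1,1,1,1,1],
  "translation": [
    [0,0,-0.03],
    [0,0,-0.045],
    [0,0,-0.04],
    [0.02,0.0058,0],
    [0.04,0.0116,0],
    [0.045,0.0131,0],
    [0.045,0.0131,0],
    [0.04,0.0116,0.01],
    [0.03,0.0087,0.03],
    [0,0,0.03],
    [0,0,0.02]
  ],
  "yaw": [0,0,0,0,0,0,0,0,0,0,0]
}}

```text
t: 5.75
tcp_pos: [0.5432, -0.0057, 0.0571]
ee_rot: [0.74, 0.672, -0.001, -0.001]
contact_force: [-1.2, 0.1, -2.3]
width: 0.0304
```

Request:
{"fn": "send_rows", "kwargs": {
  "hand": [1,1,1],
  "translation": [
    [0,0,0],
    [0,0,0],
    [0,0,0]
  ],
  "yaw": [0,0,0]
}}

```text
t: 6.05
tcp_pos: [0.5459, -0.0076, 0.0607]
ee_rot: [0.741, 0.671, 0.001, 0.001]
contact_force: [-0.1, -0.2, -1.8]
width: 0.0304
```

```bash
python3 -c "
from h import *
g=[.5533,.0715,np.radians(84.45)]
T=gauge2w(g,[[-.08,0,.042]])[0];print(T)
plan(T,-5.56)
s=sensors.read_state(); im=optics.grab_frame('wrist'); cv2.imwrite('pics/w4.png',im[:,:,::-1])
print(proj('wrist',gauge2w(g,[[-.015,.01725,.028],[-.015,-.01725,.028],[0.015,.01725,.028],[0.015,-.01725,.028]]),s),proj('wrist',gauge2w(g,[[-.08,0,.099]]),s))
"
```

```text
[ 0.54556285 -0.00812497  0.042     ]
tcp [ 0.5459 -0.0076  0.0607] toolx [0.098 0.995] tooly [ 0.995 -0.098] yang -5.65 w 0.0304 t 6.05 F [-0.07 -0.16 -1.82]
delta tool mm [-0.5 -0.3 18.7] yaw -0.08634523171805597
[[230.63134663 115.42157405]
 [287.75571323 115.30929309]
 [229.10898687  61.83947681]
 [289.29788567  61.74217044]] [[260.41356742 275.0884682 ]]
```

View pics/w4.png

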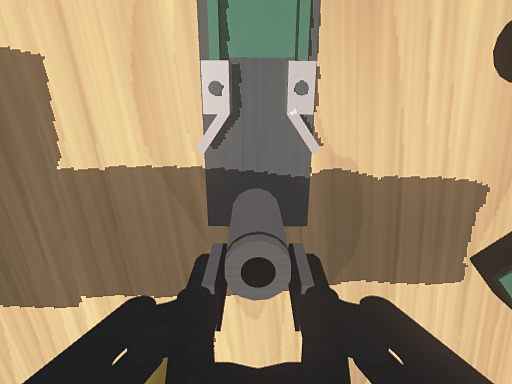

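The jaw inner corners are at (230,113) and (288,113), as predicted. The held bush's top is centred at (258,271), about 0.7 mm to the tool's -y side. I'll lower it onto the plate at the infeed.

Request:
{"fn": "send_rows", "kwargs": {
  "hand": [1,1,1,1,1],
  "translation": [
    [0,0.0004,0.008],
    [0,0,0.007],
    [0,0,0.002],
    [0,0,0.001],
    [0,0,0]
  ],
  "yaw": [0,0,0,0,0]
}}

```text
t: 6.6
tcp_pos: [0.5446, -0.0072, 0.0421]
ee_rot: [0.741, 0.672, -0.0, -0.0]
contact_force: [-2.7, -0.6, 5.7]
width: 0.0304
```

Request:
{"fn": "send_rows", "kwargs": {
  "hand": [1,1],
  "translation": [
    [0,0,0.001],
    [0,0,0]
  ],
  "yaw": [0,0]
}}

```text
t: 6.8
tcp_pos: [0.5446, -0.0072, 0.042]
ee_rot: [0.741, 0.672, -0.0, -0.0]
contact_force: [-4.4, 0.8, 11.7]
width: 0.0304
```

Request:
{"fn": "send_rows", "kwargs": {
  "hand": [1,1,1,1,1,1,1],
  "translation": [
    [0,0,-0.001],
    [0.008,0,0],
    [0.012,0,0],
    [0.012,0,0],
    [0.01,0,0],
    [0.006,0,0],
    [0,0,0]
  ],
  "yaw": [0,0,0,0,0,0,0]
}}

```text
t: 7.5
tcp_pos: [0.5516, 0.0401, 0.0426]
ee_rot: [0.741, 0.672, 0.0, 0.002]
contact_force: [-1.2, -2.9, 4.3]
width: 0.03
```

```bash
cat >> h.py <<'E'
g=[.5533,.0715,np.radians(84.45)]
def gp():
    s=sensors.read_state(); d=s['tcp_pos'][:2]-g[:2]; c,sn=np.cos(g[2]),np.sin(g[2])
    F=s['contact_force']
    print("gauge xy mm",np.round([1e3*(c*d[0]+sn*d[1]),1e3*(-sn*d[0]+c*d[1])],2),"z",s['tcp_pos'][2].round(4),"F gx,gy,z",np.round([c*F[0]+sn*F[1],-sn*F[0]+c*F[1],F[2]],1),"t",s['t'],"w",s['width'].round(4))
E
python3 -c "
from h import *
gp()"
```

```text
Traceback (most recent call last):
  File "h.py", line 36, in gp
    print("gauge xy mm",np.round([1e3*(c*d[0]+sn*d[1]),1e3*(-sn*d[0]+c*d[1])],2),"z",s['tcp_pos'][2].round(4),"F gx,gy,z",np.round([c*F[0]+sn*F[1],-sn*F[0]+c*F[1],F[2]],1),"t",s['t'],"w",s['width'].round(4))
                                                                                                                                                                                           ^^^^^^^^^^^^^^^^
AttributeError: 'float' object has no attribute 'round'
```

```bash
sed -i "s/s\['width'\].round(4)/round(s['width'],4)/; s/s\['tcp_pos'\]\[2\].round(4)/round(float(s['tcp_pos'][2]),4)/" h.py; python3 -c "
from h import *
gp()"
```

```text
gauge xy mm [-31.47  -1.31] z 0.0426 F gx,gy,z [-3.   0.9  4.3] t 7.5 w 0.03
```

Request:
{"fn": "send_rows", "kwargs": {
  "hand": [1,1,1,1,1],
  "translation": [
    [0.004,0,0],
    [0.004,0,0],
    [0.004,0,0],
    [0.004,0,0],
    [0,0,0]
  ],
  "yaw": [0,0,0,0,0]
}}

```text
t: 8.0
tcp_pos: [0.553, 0.0555, 0.0425]
ee_rot: [0.741, 0.672, 0.0, 0.002]
contact_force: [-0.8, -2.8, 4.5]
width: 0.0301
```

```bash
python3 -c "
from h import *
gp()"
```

```text
gauge xy mm [-15.92  -1.28] z 0.0425 F gx,gy,z [-2.8  0.5  4.5] t 8.0 w 0.0301
```

Request:
{"fn": "send_rows", "kwargs": {
  "hand": [1,1,1,1,1,1],
  "translation": [
    [0.005,0,0],
    [0.006,0,0],
    [0.006,0,0],
    [0.006,0,0],
    [0.006,0,0],
    [0,0,0]
  ],
  "yaw": [0,0,0,0,0,0]
}}

```text
t: 8.6
tcp_pos: [0.5559, 0.0848, 0.0426]
ee_rot: [0.741, 0.672, 0.0, 0.002]
contact_force: [-1.3, -2.7, 5.4]
width: 0.0306
```

```bash
python3 -c "
from h import *
gp()"
```

```text
gauge xy mm [13.51 -1.32] z 0.0426 F gx,gy,z [-2.8  1.1  5.4] t 8.6 w 0.0306
```

Request:
{"fn": "send_rows", "kwargs": {
  "hand": [1,1,1,1,1,1,1,1,1],
  "translation": [
    [0.006,0,0],
    [0.008,0,0],
    [0.01,0,0],
    [0.01,0,0],
    [0.01,0,0],
    [0.008,0,0],
    [0.004,0,0],
    [0,0,0],
    [0,0,0]
  ],
  "yaw": [0,0,0,0,0,0,0,0,0]
}}

```text
t: 9.5
tcp_pos: [0.5612, 0.1404, 0.0425]
ee_rot: [0.741, 0.672, 0.0, 0.002]
contact_force: [-0.2, -1.8, 5.7]
width: 0.0302
```

```bash
python3 -c "
from h import *
gp()"
```

```text
gauge xy mm [69.3  -1.17] z 0.0425 F gx,gy,z [-1.9  0.   5.7] t 9.5 w 0.0302
```

Request:
{"fn": "send_rows", "kwargs": {
  "hand": [0.3,0.1,-0.2,-0.5,-0.8,-0.8,-0.8,-0.8,-1,-1,-1],
  "translation": [
    [0,0,0],
    [0,0,0],
    [0,0,0],
    [0,0,0],
    [0,0,0],
    [0,0,-0.01],
    [0,0,-0.03],
    [0,0,-0.045],
    [0,0,-0.04],
    [0,0,-0.02],
    [0,0,0]
  ],
  "yaw": [0,0,0,0,0,0,0,0,0,0,0]
}}

```text
t: 10.6
tcp_pos: [0.5628, 0.1416, 0.1914]
ee_rot: [0.741, 0.672, 0.004, 0.003]
contact_force: [0.8, 0.6, 0.2]
width: 0.0853
```

```bash
python3 -c "
from h import *
gp()
plan([.4885,-.3304,.12],-5.56)
s=sensors.read_state(); im=optics.grab_frame('wrist'); cv2.imwrite('pics/w5.png',im[:,:,::-1])
"
```

```text
gauge xy mm [70.71 -2.63] z 0.1914 F gx,gy,z [ 0.6 -0.8  0.2] t 10.6 w 0.0853
tcp [0.5628 0.1416 0.1914] toolx [0.098 0.995] tooly [ 0.995 -0.098] yang -5.61 w 0.0853 t 10.6 F [0.84 0.56 0.25]
delta tool mm [-477.2  -28.4   70.1] yaw -0.0532458618548759
```

View pics/w5.png

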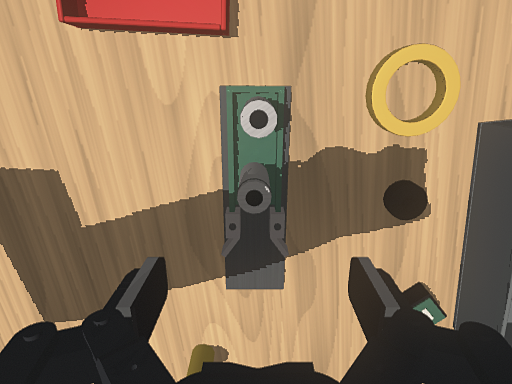

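The first bush stands in the lane, its top at (254,197). bush_done is still standing at (258,119). Next is the second bush.

Request:
{"fn": "send_rows", "kwargs": {
  "hand": [-1,-1,-1,-1,-1,-1,-1,-1,-1,-1,-1,-1],
  "translation": [
    [-0.025,-0.0015,0],
    [-0.048,-0.0028,0],
    [-0.049,-0.0029,0],
    [-0.049,-0.0029,0],
    [-0.049,-0.0029,0],
    [-0.049,-0.0029,0],
    [-0.049,-0.0029,0],
    [-0.049,-0.0029,0],
    [-0.045,-0.0029,0.015],
    [-0.04,-0.0023,0.025],
    [-0.025,-0.0015,0.03],
    [0,0,0]
  ],
  "yaw": [0,0,0,0,0,0,0,0,0,0,0,0]
}}

```text
t: 11.85
tcp_pos: [0.4799, -0.3308, 0.1098]
ee_rot: [0.742, 0.67, -0.001, -0.005]
contact_force: [-0.8, -0.3, -0.3]
width: 0.0851
```

Request:
{"fn": "send_rows", "kwargs": {
  "hand": [-1,-1],
  "translation": [
    [0,0,0],
    [0,0,0]
  ],
  "yaw": [0,0]
}}

```text
t: 12.05
tcp_pos: [0.4846, -0.3298, 0.1163]
ee_rot: [0.741, 0.672, 0.0, -0.0]
contact_force: [0.3, -0.3, 0.1]
width: 0.0857
```

```bash
python3 -c "
from h import *
plan([.4885,-.3304,.036],-5.56)
s=sensors.read_state(); im=optics.grab_frame('wrist'); cv2.imwrite('pics/w6.png',im[:,:,::-1])
print(proj('wrist',[.4885,-.3304,.075],s))
"
```

```text
tcp [ 0.4846 -0.3298  0.1163] toolx [0.097 0.995] tooly [ 0.995 -0.097] yang -5.56 w 0.0857 t 12.05 F [ 0.27 -0.27  0.14]
delta tool mm [-0.3  3.9 80.3] yaw -0.0011456835192973358
[[265.23984243 209.39167449]]
```

View pics/w6.png

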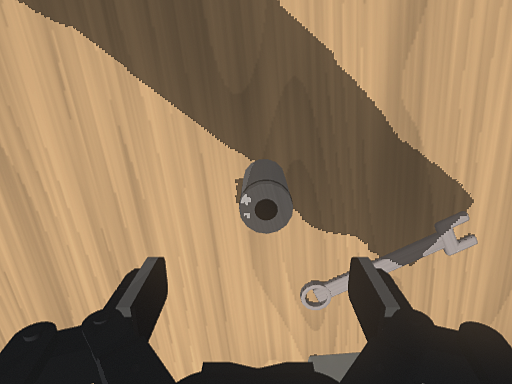

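The bush's top is at (266,209), as predicted.

Request:
{"fn": "send_rows", "kwargs": {
  "hand": [-1,-1,-1,-1,1,1,1,1,1,1,1,1],
  "translation": [
    [0,0.0042,0.015],
    [0,0,0.032],
    [0,0,0.023],
    [0,0,0.01],
    [0,0,0],
    [0,0,0],
    [0,0,0],
    [0,0,0],
    [0,0,0],
    [0,0,0],
    [0,0,0],
    [0,0,0]
  ],
  "yaw": [0,0,0,0,0,0,0,0,0,0,0,0],
  "newtons": 40
}}

```text
t: 13.3
tcp_pos: [0.4901, -0.3323, 0.038]
ee_rot: [0.741, 0.672, 0.0, 0.002]
contact_force: [0.2, 1.0, 5.5]
width: 0.036
```

```bash
python3 -c "
from h import *
T=gauge2w(g,[[-.075,0,.06]])[0];print(T)
plan(T,-5.56)
"
```

```text
[ 0.54604642 -0.00314841  0.06      ]
tcp [ 0.4901 -0.3323  0.038 ] toolx [0.098 0.995] tooly [ 0.995 -0.098] yang -5.62 w 0.036 t 13.3 F [0.17 0.97 5.51]
delta tool mm [333.   23.5 -22.5] yaw -0.05568948221862513
```

Request:
{"fn": "send_rows", "kwargs": {
  "hand": [1,1,1,1,1,1,1,1,1,1,1,1],
  "translation": [
    [0,0,-0.03],
    [0,0,-0.045],
    [0,0,-0.035],
    [0.025,0.0018,0],
    [0.045,0.0032,0],
    [0.049,0.0034,0],
    [0.049,0.0034,0],
    [0.049,0.0034,0],
    [0.045,0.0032,0],
    [0.043,0.0031,0.02],
    [0.028,0.002,0.03],
    [0,0,0.02]
  ],
  "yaw": [0,0,0,0,0,0,0,0,0,0,0,0]
}}

```text
t: 14.5
tcp_pos: [0.5433, 0.0015, 0.0742]
ee_rot: [0.739, 0.673, -0.0, -0.001]
contact_force: [-0.4, -0.3, -3.1]
width: 0.0364
```

Request:
{"fn": "send_rows", "kwargs": {
  "hand": [1,1,1],
  "translation": [
    [0,0,0.014],
    [0,0,0],
    [0,0,0]
  ],
  "yaw": [0,0,0]
}}

```text
t: 14.8
tcp_pos: [0.5447, -0.0029, 0.0623]
ee_rot: [0.741, 0.671, -0.0, -0.0]
contact_force: [-0.3, -0.6, -1.9]
width: 0.0365
```

```bash
python3 -c "
from h import *
gp()
s=sensors.read_state(); im=optics.grab_frame('wrist'); cv2.imwrite('pics/w7.png',im[:,:,::-1])
print(proj('wrist',gauge2w(g,[[-.015,.01725,.028],[-.015,-.01725,.028]]),s))
"
```

```text
gauge xy mm [-74.86   1.38] z 0.0623 F gx,gy,z [-0.6  0.3 -1.9] t 14.8 w 0.0365
[[233.81165244 122.86959407]
 [290.06119664 122.74120332]]
```

View pics/w7.png

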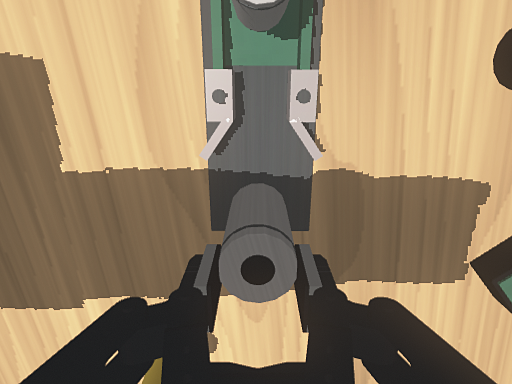

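The bush's top is centred at (258,270) and the jaw midline is at column 262, so I'll shift 1.4 mm in tool +y as I lower.

Request:
{"fn": "send_rows", "kwargs": {
  "hand": [1,1,1,1,1],
  "translation": [
    [0,0.0014,0.008],
    [0,0,0.007],
    [0,0,0.002],
    [0,0,0.0015],
    [0,0,0]
  ],
  "yaw": [0,0,0,0,0]
}}

```text
t: 15.35
tcp_pos: [0.5458, -0.0024, 0.044]
ee_rot: [0.741, 0.672, -0.0, -0.0]
contact_force: [-1.9, -0.3, 1.1]
width: 0.0362
```

```bash
python3 -c "
from h import *
gp()"
```

```text
gauge xy mm [-74.26   0.32] z 0.044 F gx,gy,z [-0.5  1.9  1.1] t 15.35 w 0.0362
```

Request:
{"fn": "send_rows", "kwargs": {
  "hand": [1,1,1,1,1,1,1],
  "translation": [
    [0,0,0.0007],
    [0.008,0,0],
    [0.012,0,0],
    [0.012,0,0],
    [0.008,0,0],
    [0.004,0,0],
    [0,0,0]
  ],
  "yaw": [0,0,0,0,0,0,0]
}}

```text
t: 16.05
tcp_pos: [0.5528, 0.0404, 0.0449]
ee_rot: [0.741, 0.672, 0.0, 0.003]
contact_force: [-0.1, -3.1, 5.0]
width: 0.0364
```

```bash
python3 -c "
from h import *
gp()"
```

```text
gauge xy mm [-30.96  -2.54] z 0.0449 F gx,gy,z [-3.1 -0.2  5. ] t 16.05 w 0.0364
```

Request:
{"fn": "send_rows", "kwargs": {
  "hand": [1,1,1,1],
  "translation": [
    [0.003,0,0],
    [0.003,0,0],
    [0.003,0,0],
    [0,0,0]
  ],
  "yaw": [0,0,0,0]
}}

```text
t: 16.45
tcp_pos: [0.5528, 0.0505, 0.0439]
ee_rot: [0.741, 0.672, 0.001, 0.001]
contact_force: [0.6, -2.7, 6.5]
width: 0.0366
```

```bash
python3 -c "
from h import *
gp()"
```

```text
gauge xy mm [-20.9   -1.56] z 0.0439 F gx,gy,z [-2.7 -0.9  6.5] t 16.45 w 0.0366
```

Request:
{"fn": "send_rows", "kwargs": {
  "hand": [1,1,1,1],
  "translation": [
    [0.002,0,0],
    [0.002,0,0],
    [0.002,0,0],
    [0,0,0]
  ],
  "yaw": [0,0,0,0]
}}

```text
t: 16.85
tcp_pos: [0.5523, 0.0566, 0.0432]
ee_rot: [0.741, 0.672, 0.0, 0.0]
contact_force: [1.4, -3.2, 5.0]
width: 0.0362
```

```bash
python3 -c "
from h import *
gp()
im=optics.grab_frame('wrist'); cv2.imwrite('pics/w8.png',im[:,:,::-1])"
```

```text
gauge xy mm [-14.91  -0.41] z 0.0432 F gx,gy,z [-3.  -1.7  5. ] t 16.85 w 0.0362
```

View pics/w8.png

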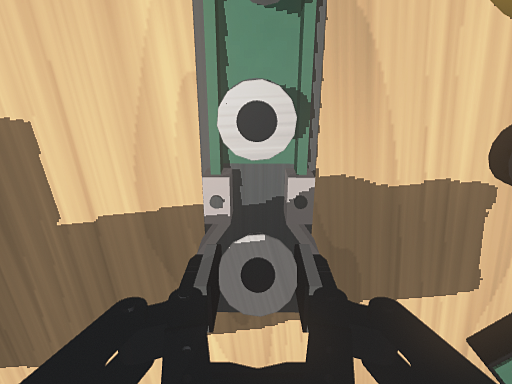

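The bush's side is no longer visible below its top at (258,275), so it has begun to lean forward in the grip. Its foot is stopped at the jaws with the TCP past -23 mm, which is the 38 mm jam. I'll back off, press it flat on the plate and look again.

Request:
{"fn": "send_rows", "kwargs": {
  "hand": [1,1,1,1,1],
  "translation": [
    [-0.003,0,0],
    [-0.003,0,0],
    [-0.003,0,0],
    [0,0,0],
    [0,0,0]
  ],
  "yaw": [0,0,0,0,0]
}}

```text
t: 17.4
tcp_pos: [0.5518, 0.0503, 0.0441]
ee_rot: [0.741, 0.672, 0.003, -0.002]
contact_force: [0.4, 3.1, 9.9]
width: 0.0363
```

```bash
python3 -c "
from h import *
gp()
im=optics.grab_frame('wrist'); cv2.imwrite('pics/w9.png',im[:,:,::-1])
s=optics.grab_frame('scene')[190:290,210:370]; cv2.imwrite('pics/s9.png',cv2.resize(s,None,fx=5,fy=5,interpolation=cv2.INTER_CUBIC)[:,:,::-1])"
```

```text
gauge xy mm [-21.27  -0.53] z 0.0441 F gx,gy,z [ 3.2 -0.1  9.9] t 17.4 w 0.0363
```

View pics/w9.png

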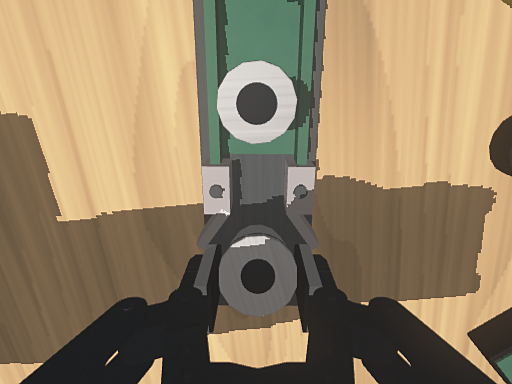

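View pics/s9.png

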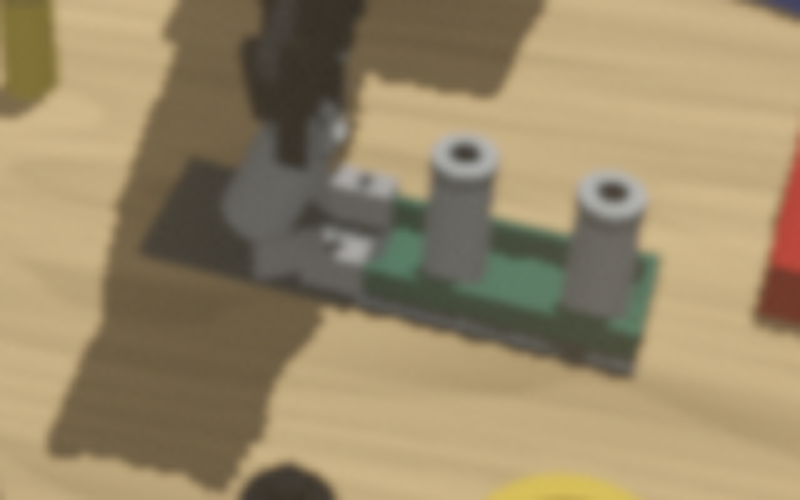

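The scene view confirms a lean, with the top forward and the foot back. Dragging it back along the infeed while lightly pressed on the plate should right it.

Request:
{"fn": "send_rows", "kwargs": {
  "hand": [1,1,1,1,1,1,1],
  "translation": [
    [-0.005,0,0],
    [-0.006,0,0],
    [-0.006,0,0],
    [-0.006,0,0],
    [-0.004,0,0],
    [0,0,0],
    [0,0,0]
  ],
  "yaw": [0,0,0,0,0,0,0]
}}

```text
t: 18.2
tcp_pos: [0.5477, 0.0212, 0.0426]
ee_rot: [0.741, 0.672, 0.0, -0.001]
contact_force: [-0.2, 2.5, 3.5]
width: 0.0359
```

```bash
python3 -c "
from h import *
gp()
im=optics.grab_frame('wrist'); cv2.imwrite('pics/w10.png',im[:,:,::-1])
s=optics.grab_frame('scene')[190:290,210:370]; cv2.imwrite('pics/s10.png',cv2.resize(s,None,fx=5,fy=5,interpolation=cv2.INTER_CUBIC)[:,:,::-1])"
```

```text
gauge xy mm [-50.56   0.75] z 0.0426 F gx,gy,z [2.5 0.4 3.5] t 18.2 w 0.0359
```

View pics/w10.png

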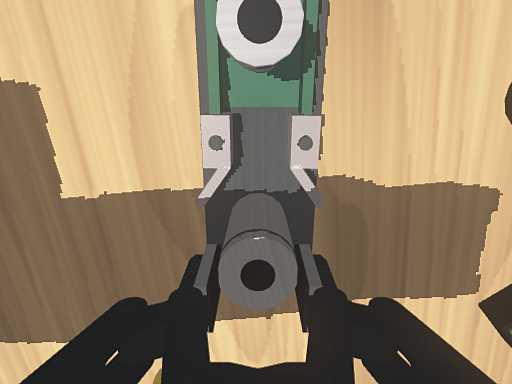

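View pics/s10.png

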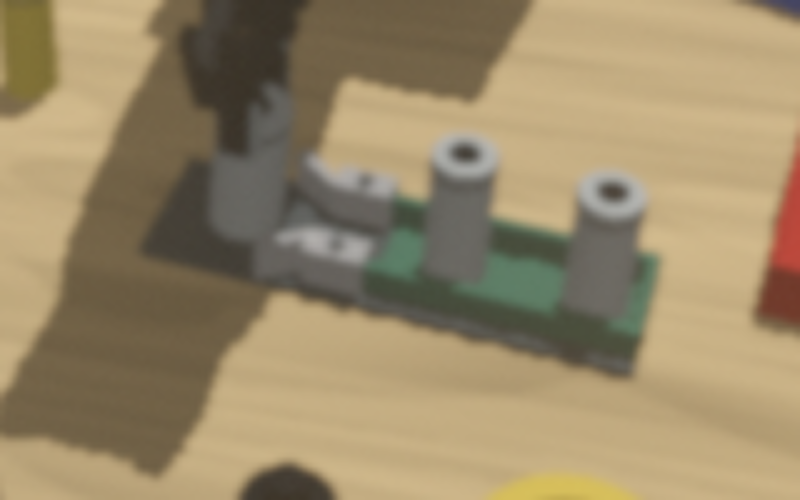

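The bush is upright again. The lean started while the funnel was centring it (y went from -2.5 to -0.4 mm), which points to a jam. For a clean result I'll let it stand, regrip lower and firmer, and try once more in small steps.

Request:
{"fn": "send_rows", "kwargs": {
  "hand": [0.3,0.1,-0.1,-0.1,-0.1,-0.1,1,1,1,1,1,1],
  "translation": [
    [0,0,0],
    [0,0,0],
    [0,0,0],
    [0,0,0.004],
    [0,0,0.004],
    [0,0,0],
    [0,0,0],
    [0,0,0],
    [0,0,0],
    [0,0,0],
    [0,0,0],
    [0,0,0]
  ],
  "yaw": [0,0,0,0,0,0,0,0,0,0,0,0],
  "newtons": 100
}}

```text
t: 19.5
tcp_pos: [0.5482, 0.0205, 0.0349]
ee_rot: [0.741, 0.672, -0.0, -0.0]
contact_force: [-0.5, 0.0, -0.8]
width: 0.0354
```

```bash
python3 -c "
from h import *
gp()
im=optics.grab_frame('wrist'); cv2.imwrite('pics/w11.png',im[:,:,::-1])"
```

```text
gauge xy mm [-51.2    0.13] z 0.0349 F gx,gy,z [-0.   0.5 -0.8] t 19.5 w 0.0354
```

View pics/w11.png

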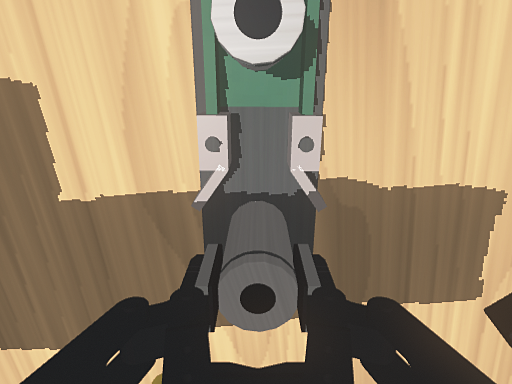

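Request:
{"fn": "send_rows", "kwargs": {
  "hand": [1,1,1,1,1,1,1],
  "translation": [
    [0.004,0,0.0003],
    [0.005,0,0],
    [0.005,0,0],
    [0.005,0,0],
    [0.003,0,0],
    [0.001,0,0],
    [0,0,0]
  ],
  "yaw": [0,0,0,0,0,0,0]
}}

```text
t: 20.25
tcp_pos: [0.551, 0.0436, 0.035]
ee_rot: [0.741, 0.672, 0.0, 0.0]
contact_force: [-0.2, -1.3, 2.9]
width: 0.0357
```

```bash
python3 -c "
from h import *
gp()"
```

```text
gauge xy mm [-28.03  -0.38] z 0.035 F gx,gy,z [-1.3  0.1  2.9] t 20.25 w 0.0357
```

Request:
{"fn": "send_rows", "kwargs": {
  "hand": [1,1,1,1],
  "translation": [
    [0.0015,0,0],
    [0.0015,0,0],
    [0.001,0,0],
    [0,0,0]
  ],
  "yaw": [0,0,0,0]
}}

```text
t: 20.65
tcp_pos: [0.5513, 0.0473, 0.035]
ee_rot: [0.741, 0.672, -0.0, 0.0]
contact_force: [-0.6, -3.7, 4.5]
width: 0.0352
```

```bash
python3 -c "
from h import *
gp()"
```

```text
gauge xy mm [-24.33  -0.31] z 0.035 F gx,gy,z [-3.7  0.2  4.5] t 20.65 w 0.0352
```

Request:
{"fn": "send_rows", "kwargs": {
  "hand": [1,1,1,1],
  "translation": [
    [0.0015,0,0],
    [0.0015,0,0],
    [0,0,0],
    [0,0,0]
  ],
  "yaw": [0,0,0,0]
}}

```text
t: 21.05
tcp_pos: [0.5516, 0.0505, 0.035]
ee_rot: [0.741, 0.672, 0.0, 0.0]
contact_force: [-0.0, -3.5, 4.5]
width: 0.0352
```

```bash
python3 -c "
from h import *
gp()
im=optics.grab_frame('wrist'); cv2.imwrite('pics/w12.png',im[:,:,::-1])
s=optics.grab_frame('scene')[190:290,210:370]; cv2.imwrite('pics/s12.png',cv2.resize(s,None,fx=5,fy=5,interpolation=cv2.INTER_CUBIC)[:,:,::-1])"
```

```text
gauge xy mm [-21.11  -0.34] z 0.035 F gx,gy,z [-3.5 -0.3  4.5] t 21.05 w 0.0352
```

View pics/w12.png

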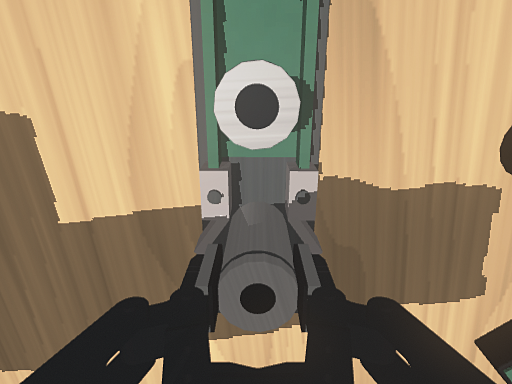

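View pics/s12.png

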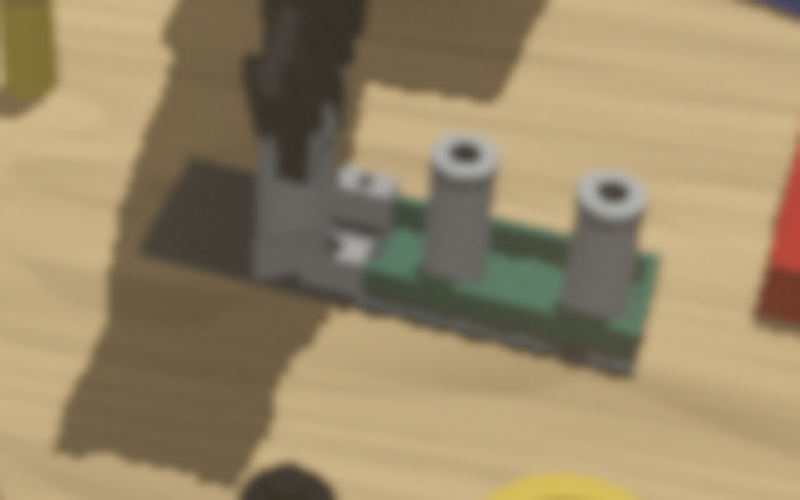

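Request:
{"fn": "send_rows", "kwargs": {
  "hand": [1,1,1],
  "translation": [
    [0.001,0,0],
    [0.001,0,0],
    [0,0,0]
  ],
  "yaw": [0,0,0]
}}

```text
t: 21.45
tcp_pos: [0.5518, 0.0524, 0.035]
ee_rot: [0.741, 0.672, 0.0, 0.0]
contact_force: [0.7, -3.3, 5.5]
width: 0.0351
```

```bash
python3 -c "
from h import *
gp()"
```

```text
gauge xy mm [-19.19  -0.32] z 0.035 F gx,gy,z [-3.2 -1.1  5.5] t 21.45 w 0.0351
```

Request:
{"fn": "send_rows", "kwargs": {
  "hand": [1,1,1],
  "translation": [
    [0.001,0,0],
    [0.001,0,0],
    [0,0,0]
  ],
  "yaw": [0,0,0]
}}

```text
t: 21.75
tcp_pos: [0.5519, 0.0543, 0.035]
ee_rot: [0.741, 0.672, 0.0, 0.0]
contact_force: [0.2, -3.2, 6.0]
width: 0.0351
```

```bash
python3 -c "
from h import *
gp()
im=optics.grab_frame('wrist'); cv2.imwrite('pics/w13.png',im[:,:,::-1])"
```

```text
gauge xy mm [-17.25  -0.31] z 0.035 F gx,gy,z [-3.2 -0.6  6. ] t 21.75 w 0.0351
```

View pics/w13.png

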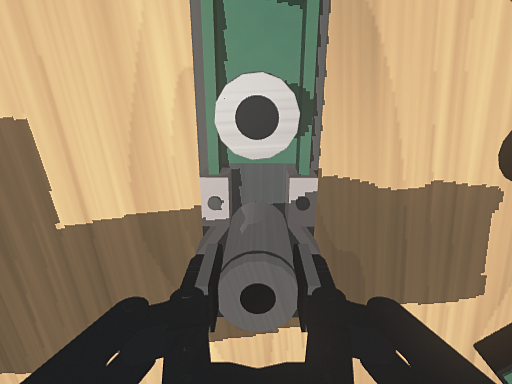

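```bash
python3 -c "
from h import *
s=sensors.read_state()
for uv in [(257,298)]:
    X=unproj('wrist',uv,.081,s)[0]; d=X[:2]-g[:2]; c,sn=np.cos(g[2]),np.sin(g[2]); print((c*d[0]+sn*d[1])*1e3,(-sn*d[0]+c*d[1])*1e3)
for P in [[-.015,.01725,.028],[-.015,-.01725,.028],[.015,.01725,.028],[.072,0,.081],[-.0195,0,.081],[-.023+.019,0,.028],[-.0195+.019,0,.006],[-.0195+.019,0,.028]]: print(P,proj('wrist',gauge2w(g,[P]),s)[0].round(1))
gp()"
```

```text
-24.452601693323853 1.4864339272587472
[-0.015, 0.01725, 0.028] [230.4 227.5]
[-0.015, -0.01725, 0.028] [288.7 227.4]
[0.015, 0.01725, 0.028] [228.9 178.9]
[0.072, 0, 0.081] [260.9  65.4]
[-0.0195, 0, 0.081] [260.4 288.6]
[-0.004, 0, 0.028] [259.6 210.2]
[-0.0005000000000000004, 0, 0.006] [259.3 192.1]
[-0.0005000000000000004, 0, 0.028] [259.6 204.6]
gauge xy mm [-17.22  -0.25] z 0.035 F gx,gy,z [-3.4 -0.5  6.7] t 21.8 w 0.0355
```

```bash
python3 -c "
from h import *
import numpy as np
c,sn=np.cos(g[2]),np.sin(g[2])
s=sensors.read_state()
X=unproj('wrist',(257,116.5),.081,s)[0]; d=X[:2]-g[:2]; print('b1',(c*d[0]+sn*d[1])*1e3,(-sn*d[0]+c*d[1])*1e3)
im=optics.grab_frame('top')
a=cv2.resize(im[150:225,165:265],None,fx=8,fy=8,interpolation=cv2.INTER_CUBIC);cv2.imwrite('pics/t13.png',a[:,:,::-1])
for P in [[.05,0,.081],[.07,0,.081],[-.0245,0,.081],[-.017,0,.081]]: print(P,((proj('top',gauge2w(g,[P]))[0]-[165,150]+.5)*8-.5).round(0))
"
```

```text
b1 54.670100400983095 1.364290997823649
[0.05, 0, 0.081] [340. 175.]
[0.07, 0, 0.081] [289. 169.]
[-0.0245, 0, 0.081] [529. 200.]
[-0.017, 0, 0.081] [510. 198.]
```

View pics/t13.png

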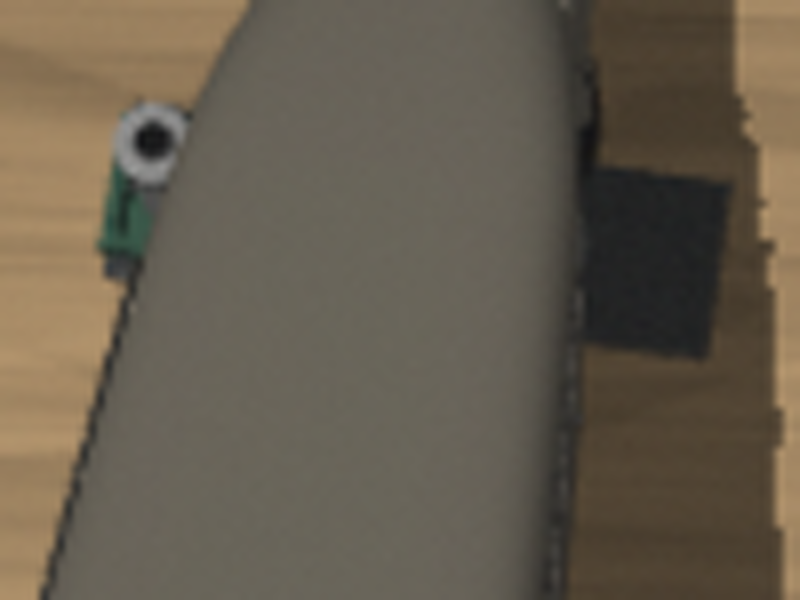

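The bush's top is at (257,298), so its axis is at gauge x ≈ -24.5 mm. It sits about 7 mm behind the TCP in the grip and is only now reaching the jam point. Bush 1 stands at x ≈ 55 mm, clear of the jaws. I'll push a few millimetres more.

Request:
{"fn": "send_rows", "kwargs": {
  "hand": [1,1,1,1],
  "translation": [
    [0.001,0,0],
    [0.001,0,0],
    [0.001,0,0],
    [0,0,0]
  ],
  "yaw": [0,0,0,0]
}}

```text
t: 22.25
tcp_pos: [0.5522, 0.057, 0.035]
ee_rot: [0.741, 0.672, -0.0, 0.001]
contact_force: [-1.1, -4.9, 6.5]
width: 0.035
```

```bash
python3 -c "
from h import *
gp()
im=optics.grab_frame('wrist'); cv2.imwrite('pics/w14.png',im[:,:,::-1])
s=sensors.read_state(); c,sn=np.cos(g[2]),np.sin(g[2])
for r in (298,294,290):
  X=unproj('wrist',(258,r),.081,s)[0]; d=X[:2]-g[:2]; print(r,(c*d[0]+sn*d[1])*1e3)"
```

```text
gauge xy mm [-14.54  -0.29] z 0.035 F gx,gy,z [-5.   0.6  6.5] t 22.25 w 0.035
298 -21.792623019147275
294 -19.66919285624965
290 -17.566455444248064
```

View pics/w14.png

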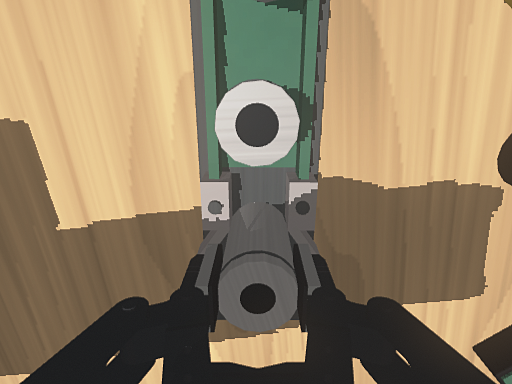

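Request:
{"fn": "send_rows", "kwargs": {
  "hand": [1,1,1,1],
  "translation": [
    [0.001,0,0],
    [0.001,0,0],
    [0.001,0,0],
    [0,0,0]
  ],
  "yaw": [0,0,0,0]
}}

```text
t: 22.7
tcp_pos: [0.5526, 0.0584, 0.0352]
ee_rot: [0.741, 0.671, -0.001, 0.002]
contact_force: [-0.6, -8.0, 6.3]
width: 0.0353
```

```bash
python3 -c "
from h import *
gp()
im=optics.grab_frame('wrist'); cv2.imwrite('pics/w15.png',im[:,:,::-1])
s=sensors.read_state(); print(s['tau'].round(2))"
```

```text
gauge xy mm [-13.1   -0.56] z 0.0352 F gx,gy,z [-8.1 -0.2  6.3] t 22.7 w 0.0353
[  4.24 -37.17  22.11  -0.31   2.51   0.06]
```

View pics/w15.png

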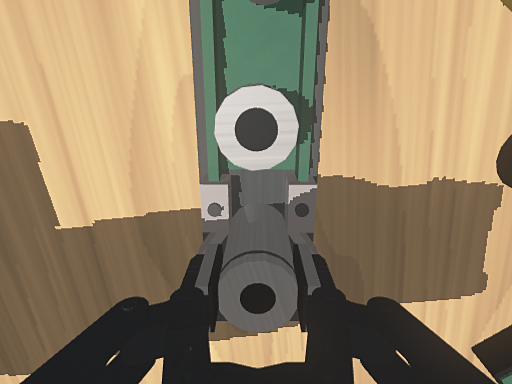

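The force is now rising (8 N) and the hand lags the command (1.4 mm moved for 3 mm asked). One more small push to confirm.

Request:
{"fn": "send_rows", "kwargs": {
  "hand": [1,1,1,1],
  "translation": [
    [0.001,0,0],
    [0.001,0,0],
    [0.001,0,0],
    [0,0,0]
  ],
  "yaw": [0,0,0,0]
}}

```text
t: 23.15
tcp_pos: [0.5527, 0.0594, 0.0354]
ee_rot: [0.741, 0.671, -0.003, 0.004]
contact_force: [-1.7, -11.7, 7.3]
width: 0.0354
```

```bash
python3 -c "
from h import *
gp()
plan([.4827,.3510,.15],-5.56)"
```

```text
gauge xy mm [-12.08  -0.58] z 0.0354 F gx,gy,z [-11.8   0.5   7.3] t 23.15 w 0.0354
tcp [0.5527 0.0594 0.0354] toolx [0.099 0.995] tooly [ 0.995 -0.099] yang -5.7 w 0.0354 t 23.15 F [ -1.67 -11.68   7.26]
delta tool mm [ 282.1  -98.5 -117.4] yaw -0.14193581037470437
```

The jam is confirmed: 12 N with the bush stopped at about -21 mm. I'll back off to the infeed and regrip centred.

Request:
{"fn": "send_rows", "kwargs": {
  "hand": [1,1,1,1,1,1,1,1],
  "translation": [
    [-0.005,0,0],
    [-0.006,0,0],
    [-0.006,0,0],
    [-0.006,0,0],
    [-0.006,0,0],
    [-0.005,0,0],
    [0,0,0],
    [0,0,0]
  ],
  "yaw": [0,0,0,0,0,0,0,0]
}}

```text
t: 23.95
tcp_pos: [0.5497, 0.0307, 0.035]
ee_rot: [0.741, 0.672, 0.002, -0.001]
contact_force: [0.1, 3.5, 5.7]
width: 0.0351
```

Request:
{"fn": "send_rows", "kwargs": {
  "hand": [0.3,0.1,-0.1,-0.1,-0.1,-0.1,1,1,1,1,1,1],
  "translation": [
    [0,0,0],
    [0,0,0],
    [0,0,0],
    [0,0,0],
    [-0.004,0,0],
    [-0.004,0,0],
    [0,0,0],
    [0,0,0],
    [0,0,0],
    [0,0,0],
    [0,0,0],
    [0,0,0]
  ],
  "yaw": [0,0,0,0,0,0,0,0,0,0,0,0],
  "newtons": 60
}}

```text
t: 25.15
tcp_pos: [0.5486, 0.0214, 0.0349]
ee_rot: [0.741, 0.672, -0.0, 0.0]
contact_force: [0.4, -2.7, 1.6]
width: 0.0359
```

```bash
python3 -c "
from h import *
gp()
plan([.4827,.3510,.15],-5.56)
im=optics.grab_frame('wrist'); cv2.imwrite('pics/w16.png',im[:,:,::-1])"
```

```text
gauge xy mm [-50.35  -0.2 ] z 0.0349 F gx,gy,z [-2.7 -0.7  1.6] t 25.15 w 0.0359
tcp [0.5486 0.0214 0.0349] toolx [0.098 0.995] tooly [ 0.995 -0.098] yang -5.62 w 0.0359 t 25.15 F [ 0.45 -2.74  1.56]
delta tool mm [ 321.5  -97.8 -115.4] yaw -0.056846989492584044
```

View pics/w16.png

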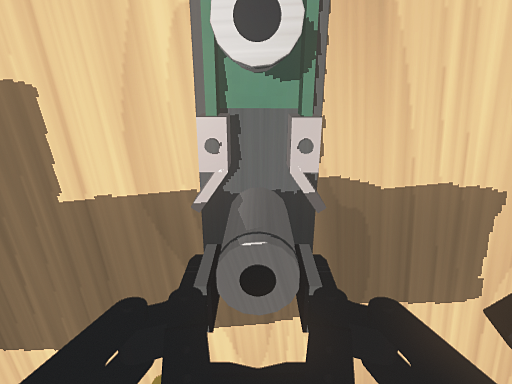

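The bush is upright and centred in the grip, its top at (257,281). Now to the tray, going around the robot side of the gauge.

Request:
{"fn": "send_rows", "kwargs": {
  "hand": [1,1,1,1,1,1,1,1,1,1,1,1],
  "translation": [
    [0,0,-0.03],
    [0,0,-0.045],
    [0,-0.015,-0.035],
    [0,-0.035,0],
    [0,-0.033,0],
    [0.02,-0.015,0],
    [0.04,0,0],
    [0.045,0,0],
    [0.045,0,0],
    [0.045,0,0],
    [0.045,0,0],
    [0.035,0,0]
  ],
  "yaw": [0,0,0,0,0,0,0,0,0,0,0,0]
}}

```text
t: 26.4
tcp_pos: [0.4766, 0.3076, 0.1437]
ee_rot: [0.74, 0.672, -0.0, -0.001]
contact_force: [1.2, 0.2, -2.8]
width: 0.0364
```

Request:
{"fn": "send_rows", "kwargs": {
  "hand": [1,1,1,1,1],
  "translation": [
    [0.03,0,0],
    [0.0165,0,0],
    [0,0,0],
    [0,0,0],
    [0,0,0]
  ],
  "yaw": [0,0,0,0,0]
}}

```text
t: 26.9
tcp_pos: [0.4818, 0.3497, 0.1443]
ee_rot: [0.741, 0.671, -0.001, -0.0]
contact_force: [0.1, -0.7, -3.1]
width: 0.0363
```

```bash
python3 -c "
from h import *
plan([.4827,.3510,.036],-5.56)
im=optics.grab_frame('wrist'); cv2.imwrite('pics/w17.png',im[:,:,::-1])"
```

```text
tcp [0.4818 0.3497 0.1443] toolx [0.099 0.995] tooly [ 0.995 -0.099] yang -5.68 w 0.0363 t 26.9 F [ 0.13 -0.66 -3.08]
delta tool mm [  1.5   0.9 108.3] yaw -0.12460756761672087
```

View pics/w17.png

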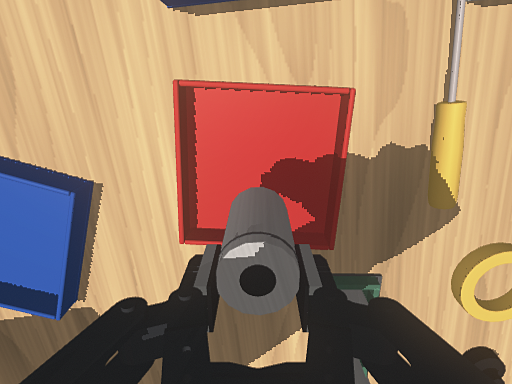

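Request:
{"fn": "send_rows", "kwargs": {
  "hand": [1,1,1,1,1,1,1],
  "translation": [
    [0.001,0.001,0.025],
    [0,0,0.035],
    [0,0,0.027],
    [0,0,0.015],
    [0,0,0.004],
    [0,0,0.002],
    [0,0,0]
  ],
  "yaw": [0,0,0,0,0,0,0]
}}

```text
t: 27.65
tcp_pos: [0.4846, 0.3525, 0.038]
ee_rot: [0.741, 0.671, 0.001, 0.0]
contact_force: [-0.7, 0.2, -2.6]
width: 0.0358
```

Request:
{"fn": "send_rows", "kwargs": {
  "hand": [1,1,1],
  "translation": [
    [0,0,0.001],
    [0,0,0.001],
    [0,0,0]
  ],
  "yaw": [0,0,0]
}}

```text
t: 27.95
tcp_pos: [0.4838, 0.3523, 0.0353]
ee_rot: [0.741, 0.672, 0.0, 0.0]
contact_force: [0.3, 0.9, -1.6]
width: 0.0363
```

Request:
{"fn": "send_rows", "kwargs": {
  "hand": [1,1,1],
  "translation": [
    [0,0,0.001],
    [0,0,0.0008],
    [0,0,0]
  ],
  "yaw": [0,0,0]
}}

```text
t: 28.25
tcp_pos: [0.4838, 0.3524, 0.0339]
ee_rot: [0.741, 0.672, 0.0, 0.0]
contact_force: [-2.1, -0.8, 4.9]
width: 0.0362
```

Contact with the tray floor. Releasing and lifting clear.

Request:
{"fn": "send_rows", "kwargs": {
  "hand": [0.3,0.2,0.0,-0.2,-0.3,-0.3,-0.3,-0.3,-0.3,-0.3,-0.3,-0.3],
  "translation": [
    [0,0,0],
    [0,0,0],
    [0,0,0],
    [0,0,0],
    [0,0,0],
    [0,0,-0.01],
    [0,0,-0.03],
    [0,0,-0.045],
    [0,0,-0.045],
    [0,0,-0.02],
    [0,0,0],
    [0,0,0]
  ],
  "yaw": [0,0,0,0,0,0,0,0,0,0,0,0]
}}

```text
t: 29.45
tcp_pos: [0.4836, 0.3521, 0.1835]
ee_rot: [0.741, 0.672, 0.001, 0.0]
contact_force: [0.5, -0.9, 0.2]
width: 0.0558
```

```bash
python3 -c "
from h import *
s=sensors.read_state(); im=optics.grab_frame('wrist'); cv2.imwrite('pics/w18.png',im[:,:,::-1])
cv2.imwrite('pics/s18.png',optics.grab_frame('scene')[:,:,::-1]); cv2.imwrite('pics/t18.png',optics.grab_frame('top')[:,:,::-1])"
```

```text
(no output)
```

View pics/w18.png

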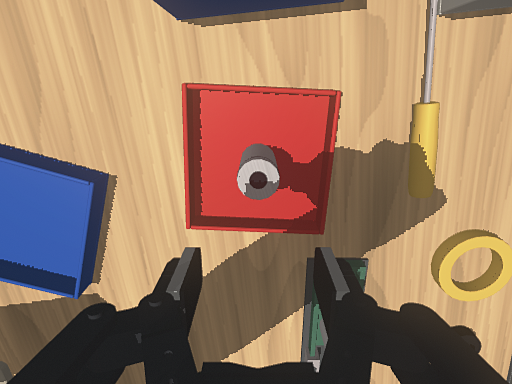

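View pics/s18.png

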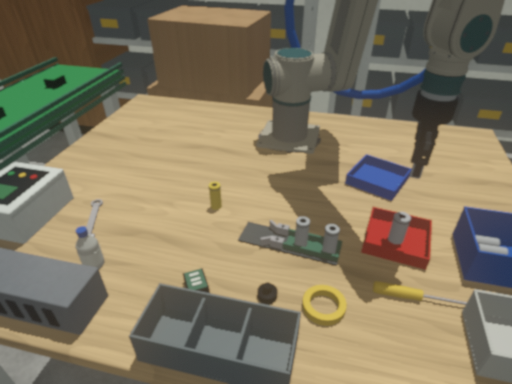

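View pics/t18.png

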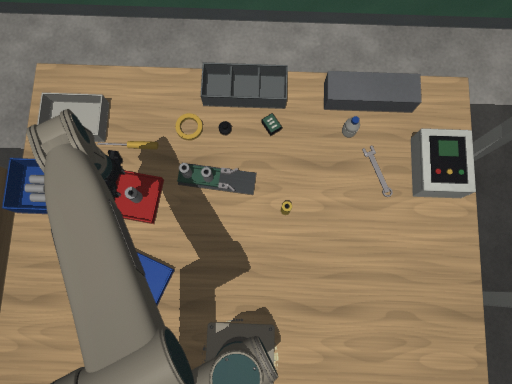

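```bash
python3 -c "
from h import *
im=cv2.imread('pics/t18.png')
a=cv2.resize(im[150:225,165:265],None,fx=8,fy=8,interpolation=cv2.INTER_CUBIC);cv2.imwrite('pics/t18z.png',a)"
```

```text
(no output)
```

View pics/t18z.png

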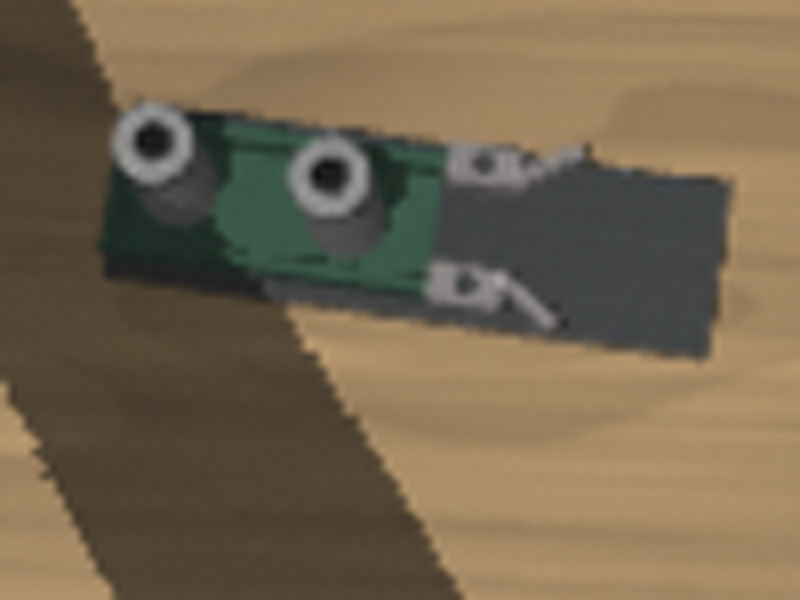

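The enlarged top view puts bush 1 at (330,176), gauge x ≈ 54 mm and upright. bush_done is unmoved at (153,142), and bush 2 stands in the tray. Handing in.

```bash
python3 -c "
from station import bot
print(bot.finish_job())"
```

```text
the job is handed in; nothing more can be done
None
```

Both bushes were tried in the gauge, and the job was handed in at about 29.6 s.

- **Bush that fits:** The bush that stood nearer the yellow look-alike (about 32 mm) slid from the infeed right through the throat. It stands in the green lane at about x = 54 mm, clear of the jaws and behind `bush_done`.
- **Bush that jams:** The other bush (about 38 mm) jammed with its axis at about x = -21 mm. The force rose to 12 N with almost no further movement. It stands upright in the red tray.

**Last checks:** The final wrist, scene and top pictures show both bushes standing, `bush_done` where it was, the other objects apparently unmoved, and the gripper clear of everything.

**What went wrong along the way:**
- **Lean at the jaws:** On its first try the larger bush leaned forward in the grip, by roughly 20° judging by eye from the scene picture. I dragged it back upright on the plate, regripped it lower and firmer, and repeated the try, which kept it upright.
- **Slip in the grip:** The first bush slipped about 15 mm in the grip, so it stands at 54 mm instead of the 70 mm I aimed for.
- **Wrong units:** One early travel move was sent in millimetres by mistake. The speed cap limited it and it did no harm.

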